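# Set up a sofa foot under its weight

## Task

Set up the sofa foot for pressing on the white board: lift the two-hole wooden plate straight up off its dowels, keeping it level, and lay it flat in the middle of the board, lengthways with it. Then, one after the other and each centred on the one below, stand the low turned foot upright on the plate, lay the square cork packer flat on the foot, and set the iron weight upright on top. Leave the tall leg, the glass jar and the cup where they stand, and let go of everything.

Things in the scene. Friction and masses are not known exactly. Their poses are not given: they have to be found in the camera images.
- plate: Pale wooden plate, 130 x 60 x 12 mm, with two through holes on its long centre line, 50 mm either side of its middle, about 1.2 mm wider than the dowels. Origin: centre of its underside; x along its length, y across its 60 mm width, z up. Loose; it starts on the jig, over its dowels. About 70 g. It is the bottom layer of the stack and is best gripped across its width at mid-length.
- jig: Dark wooden dowel block fixed to the bench, 150 x 50 x 25 mm, with two steel dowels of 10 mm diameter standing 22 mm above its top, 50 mm either side of its middle along x. Origin: centre of its underside; x along its length, z up. The plate starts flat on its top with the dowel ends standing 10 mm out of the plate. It may lie left or right of the board.
- board: White laminate pressing board fixed to the bench, 150 x 90 x 12 mm, where the stack is built. Origin: centre of its underside; x along its length, y across its width, z up.
- foot: Low turned wooden sofa foot, 52 mm high, standing on its wide end: round base 56 mm across and 14 mm high, waist 40 mm across, and a straight round collar 48 mm across from 32 to 52 mm height, flat on top. Origin: centre of its underside; z up. About 75 g.
- packer: Flat square cork packer, 60 x 60 x 12 mm, lying on the bench. Origin: centre of its underside; x and y along its sides, z up. About 30 g.
- weight: Dark iron weight, a round body 60 mm across and 34 mm high with a round upright knob 24 mm across on top, reaching from 36 to 64 mm height. Origin: centre of its underside; z up. 0.6 to 0.86 kg.
- leg: Tall tapered wooden leg standing on its wide end, 105 mm high, 48 mm across at the foot and 30 mm at the top. Loose; to be left alone. Origin: centre of its underside.
- jar: Closed glass jar with a steel cap, 56 mm across and 70 mm high. Loose; to be left alone. Origin: centre of its underside.
- cup: Open white cup without a handle, 68 mm across at the rim, 62 mm high. Loose; to be left alone. Origin: centre of its underside.
Not all that is in view belongs to the job. Of the things that look like the packer, the smallest one is meant.

How it is judged:
By the outcome, as a careful person would: the job done as asked, in the order asked, and still so for the second after the job is handed in, with the robot touching nothing.
It also fails if it takes over 125 s, if anything falls off the work surface, if the arm or the gripper's body presses on something with over 40 N, if the wrist force passes 120 N, or if a joint passes its speed limit or range.

## Robot

A 7-joint arm with a two-finger parallel gripper is mounted at the origin on the work surface. World frame = base frame: x ahead of the robot, y to its left, z up, the work surface at z = 0. Lengths are in m, angles in rad, forces in N, time in s.
With the tool pointing down it reaches from about 0.35 to 0.9 m from the base axis. Payload 8.1 kg.
Tool frame: the origin (TCP) lies midway between the tips of the shut fingers; the grasp point (between the pads) lies 19 mm behind it; z points along the fingers, y is the line along which they close (so a half turn about z gives the same grasp; the last joint's range is limited). The gripper opens to 92 mm and grips with 3 to 60 N. Pads are 19 mm wide; open, the fingers measure 130 mm over their backs; the gripper's body (75 mm by 190 mm) begins 47 mm behind the grasp point.
Start: joints at [1.206, 0.434, 0.025, 1.573, -0.012, 1.134, -0.075], TCP at [0.162, -0.604, 0.202] pointing down, gripper open.
Joint ranges: [-2.62, 2.62], [-0.44, 2.09], [-1.27, 1.32], [0.08, 2.57], [-1.32, 4.46], [0.12, 2], [-2.74, 2.74]. Speed limits (rad/s): [2.22, 2.22, 3.01, 3.01, 3.14, 3.14, 3.14].

## Interface

Orientations are given as a rotation vector (axis times angle).
In Python, from cell import arm gives the robot as it stands.
- The arm moves only by the tool carry_out, never from a script. Its arguments are lists of equal length, an entry for each row: "claw": the finger opening in cm, from 0 to 9.18; "delta_pos": the shift along the tool's x, y, z in cm, a list of three; "angular": the turn, a rotation vector about the tool's x, y, z in rad, a list of three. In form: {"claw": [claw, ...], "delta_pos": [[dx, dy, dz], ...], "angular": [[ax, ay, az], ...]}. A call has 1 to 20 rows; each row shifts and turns the commanded pose from where the row before left it, along the tool's axes as they then stand; what a row does not reach is not made up. A row lasts 1/10 s, in which the tool goes at most 50 mm and 8.59 degrees, less where a joint would pass 70% of its speed; a pose out of reach is approached as far as the arm can. A call with a gripper value outside its range is refused whole. The fingers move at their own pace and stop on an object; "force" is the grip in N (left out, the last holds). Time passes only in rows, so rows that do not move let the fingers close. It gives the time, the measured TCP pose, the force, the opening and the grip force at its end, in the units of the state.
- arm.observe(): the state, without advancing time (a new reading comes with each control period).
- arm.get_image(name): name is "scene" or "top"; returns a dict with "frame" (384x512x3 uint8, red, green, blue), "mtx" (3x3 intrinsics, pixels), "T" (4x4, takes a point from camera to world coordinates). Camera axes: x right, y down, z forward; pixel columns grow to the right and rows downward; lengths in m; the calibration is good to about 2 mm. A picture is of the moment at which its call begins. There is no depth.
- arm.sign_off(): hands the job in; it is judged then, once.
Trained networks look in a picture, given as the dict that the camera call returned (one of the last four; its "shot" number tells which), for a name from the list of things; names that differ only in an ending like _2 or _b are one class to them, and where a whole thing is asked for, a point or a joint stands for the part that bears it (a point fixed in the world has none). Each returns a list of dicts, best first, with "conf" (0 to 1); they miss things now and then, are a little off and sometimes report something else, mostly with a low value. They report only what shows in the picture. A call takes as long as a camera call. They do not tell look-alikes from the thing itself.
- arm.look_for(label, picture): "centre" ([column, row] as shares, 0 to 1, of the picture: columns of its width, rows of its height, amid what is visible of it).
- arm.trace(label, picture): "region" (384x512 bool, what is visible of it) and "centre" ([column, row] as shares, 0 to 1, of the picture: columns of its width, rows of its height, amid what is visible of it).
- arm.place_of(label, picture): "centre" ([column, row] as shares, 0 to 1, of the picture: columns of its width, rows of its height: a listed point, or the origin of a listed thing).
The state is a dict: "clock": time; "joints": joint angles; "dq": joint speeds; "joint_efforts": joint torques, N m; "position": TCP position; "ee_rot": TCP orientation; "force": force on the tool from outside, world axes, zero at the start; "ft_torque": the same for the moment, N m; "width": opening from 0.0 (shut) to 1.0 (fully open); "gripper_force": force on a finger pad.
Only numpy, scipy, OpenCV 4.12 (cv2) and the standard library are available. Lean on these libraries where they do the work, as an engineer would, in place of code of your own. Each camera call takes 0.05 s, during which the arm holds its last target. There are 200 camera calls.

## Working session

There is one attempt and no reset: what is moved stays moved. The work goes in short steps, Python scripts to look and compute and a tool call to move; the robot and the scene stay as the last step left them, time stands still between calls to the robot, and variables do not carry over. Pictures are saved under pics/ and viewed, at most 14 in all, crops included, and the job is handed in when it is done.

Besides the shell and the picture viewer there is one more tool, called after "Call:" as name(argument=value, ...) on one line, values as JSON. carry_out: Moves the arm, as the interface text tells. Its arguments: {"type":"object","properties":{"claw":{"type":"array","items":{"type":"number"}},"delta_pos":{"type":"array","items":{"type":"array","items":{"type":"number"}}},"angular":{"type":"array","items":{"type":"array","items":{"type":"number"}}},"force":{"type":"number"}},"required":["claw","delta_pos","angular"]}

```bash
mkdir -p pics; ls; python3 - <<'E'
from cell import arm
import cv2,numpy as np
s=arm.observe()
print({k:np.round(v,3).tolist() for k,v in s.items()})
for n in("scene","top"):
    p=arm.get_image(n); cv2.imwrite(f"pics/{n}0.png",p["frame"][:,:,::-1])
    print(n,np.round(p["mtx"],1).tolist(),np.round(p["T"],3).tolist())
    for l in "plate jig board foot packer weight leg jar cup".split():
        print(l,[(round(d["conf"],2),np.round(np.array(d["centre"])*[512,384],1).tolist()) for d in arm.place_of(l,p)][:4])
E
```

```text
pics
{'clock': 0.0, 'joints': [1.206, 0.435, 0.025, 1.574, -0.012, 1.134, -0.075], 'dq': [-0.001, -0.002, 0.001, -0.0, 0.001, 0.0, -0.001], 'joint_efforts': [-0.002, -66.785, 0.984, -31.445, -0.061, 0.043, 0.0], 'position': [0.162, -0.603, 0.201], 'ee_rot': [-3.113, -0.41, 0.001], 'force': [0.167, -0.951, -0.889], 'ft_torque': [0.051, 0.036, -0.012], 'gripper_force': 0.0, 'width': 0.999}
scene [[368.0, 0.0, 260.4], [0.0, 368.0, 188.5], [0.0, 0.0, 1.0]] [[0.568, 0.554, -0.609, 1.097], [0.823, -0.396, 0.407, -0.384], [-0.016, -0.733, -0.681, 0.728], [0.0, 0.0, 0.0, 1.0]]
plate [(0.72, [213.9, 230.8])]
jig [(0.5, [212.6, 240.5])]
board [(0.64, [311.4, 194.5]), (0.28, [152.1, 301.2])]
foot [(0.82, [151.2, 301.4])]
packer [(0.92, [257.4, 162.7]), (0.81, [246.8, 189.3]), (0.55, [177.0, 193.3])]
weight [(0.85, [345.2, 152.3])]
leg [(0.65, [372.6, 174.7])]
jar [(0.9, [127.0, 259.8])]
cup [(0.73, [297.0, 249.0])]
top [[430.7, 0.0, 260.5], [0.0, 430.7, 184.7], [0.0, 0.0, 1.0]] [[-0.025, -0.996, 0.082, 0.426], [-1.0, 0.025, -0.002, 0.02], [-0.0, -0.082, -0.997, 1.126], [0.0, 0.0, 0.0, 1.0]]
plate [(0.84, [328.0, 175.3])]
jig []
board [(0.89, [208.5, 175.2])]
foot [(0.59, [398.2, 148.6])]
packer [(0.91, [327.9, 262.1]), (0.75, [225.5, 252.5]), (0.63, [267.2, 212.9])]
weight [(0.92, [128.3, 212.2])]
leg [(0.55, [133.6, 158.3])]
jar [(0.96, [401.2, 205.3]), (0.36, [264.5, 123.6])]
cup [(0.98, [262.8, 122.3])]
```

View pics/scene0.png

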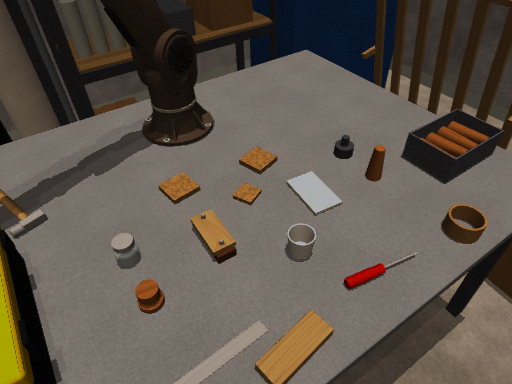

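View pics/top0.png

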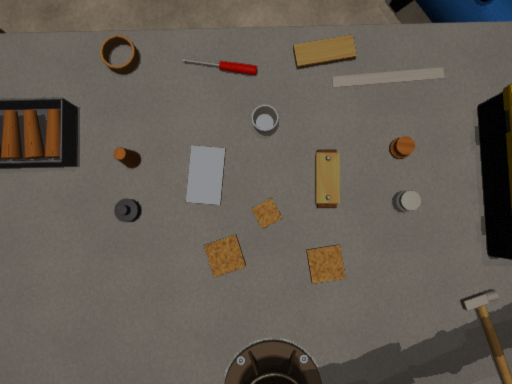

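The small packer is the one at top (267,213) and scene (247,193). The plate on its jig is at top (328,178), the board at (206,175), the foot at (402,148) and the weight at (127,210). Next I fit known shapes to the traced regions in both views.

```bash
cat > fit.py <<'E'
import cv2,numpy as np
from scipy.optimize import minimize
from cell import arm
W,H=512,384
def box(l,w,z0,z1): return [np.array([[a*l/2,b*w/2,z] for a in(-1,1) for b in(-1,1) for z in(z0,z1)])]
def cyl(*secs):  # (d0,z0,d1,z1)
    t=np.linspace(0,2*np.pi,48,endpoint=False)
    return [np.vstack([np.c_[d/2*np.cos(t),d/2*np.sin(t),0*t+z] for d,z in((a,b),(c,e))]) for a,b,c,e in secs]
M=dict(plate=box(.13,.06,0,.012),jig=box(.15,.05,0,.025),board=box(.15,.09,0,.012),packer=box(.06,.06,0,.012),
 foot=cyl((.056,0,.056,.014),(.056,.014,.040,.02),(.04,.014,.04,.032),(.048,.032,.048,.052)),
 weight=cyl((.06,0,.06,.034),(.024,.034,.024,.064)),leg=cyl((.048,0,.03,.105)),jar=cyl((.056,0,.056,.07)),cup=cyl((.05,0,.068,.062)))
def proj(P,p):
    T=p["T"]; c=(P-T[:3,3])@T[:3,:3]; u=c@p["mtx"].T; return u[:,:2]/u[:,2:]
def ray(px,p,z):
    T=p["T"]; d=T[:3,:3]@np.linalg.solve(p["mtx"],[px[0],px[1],1]); return T[:3,3]+d*(z-T[2,3])/d[2]
def tri(a,pa,b,pb):
    A=[];B=[]
    for px,p in((a,pa),(b,pb)):
        d=p["T"][:3,:3]@np.linalg.solve(p["mtx"],[px[0],px[1],1]); d/=np.linalg.norm(d); Q=np.eye(3)-np.outer(d,d); A.append(Q);B.append(Q@p["T"][:3,3])
    return np.linalg.lstsq(np.vstack(A),np.hstack(B),rcond=None)[0]
S=6
def sil(name,x,y,z,a,p,roi):
    c0,r0,c1,r1=roi; im=np.zeros(((r1-r0)*S,(c1-c0)*S),np.uint8)
    R=np.array([[np.cos(a),-np.sin(a),0],[np.sin(a),np.cos(a),0],[0,0,1]])
    for P in M[name]:
        q=(proj(P@R.T+[x,y,z],p)-[c0,r0]+.5)*S-.5
        cv2.fillConvexPoly(im,cv2.convexHull(np.round(q*16).astype(np.int32)),1,shift=4)
    return cv2.resize(im.astype(np.float32),(c1-c0,r1-r0),interpolation=cv2.INTER_AREA)
def pick(name,p,near=None):
    L=arm.trace(name,p)
    if near is not None: L=[d for d in L if np.hypot(*(np.array(d["centre"])*[W,H]-near))<22]
    return L[0]["region"] if L else None
def fit(name,views,x0,free="xya",hole=False):
    """views: list of (picture, mask); x0: x,y,z,a"""
    x0=np.array(x0,float); idx=["xyza".index(c) for c in free]
    D=[]
    for p,m in views:
        ys,xs=np.nonzero(m); roi=(max(xs.min()-12,0),max(ys.min()-12,0),min(xs.max()+13,W),min(ys.max()+13,H))
        D.append((p,cv2.GaussianBlur(m[roi[1]:roi[3],roi[0]:roi[2]].astype(np.float32),(0,0),1.),roi))
    sc=np.array([.01,.01,.01,.3])[idx]
    def f(v):
        x=x0.copy(); x[idx]+=v*sc
        return sum(((cv2.GaussianBlur(sil(name,*x,p,r),(0,0),1.)-m)**2).sum()/m.sum() for p,m,r in D)
    b=None
    for s in(1,.3):
        v0=np.zeros(len(idx)) if b is None else b.x
        b=minimize(f,v0,method="Nelder-Mead",options=dict(initial_simplex=np.vstack([v0]+[v0+s*e for e in np.eye(len(idx))]),xatol=.005,fatol=1e-5))
    x=x0.copy(); x[idx]+=b.x*sc; return x,b.fun
E
cat > m1.py <<'E'
from fit import *
S_=arm.get_image("scene");T_=arm.get_image("top")
near=dict(plate=((213,233),(328,178)),jig=((213,238),(328,178)),board=((313,193),(206,175)),packer=((247,193),(267,213)),foot=((150,295),(402,148)),weight=((344,149),(127,210)),leg=((375,163),(127,157)),jar=((125,250),(406,201)),cup=((301,242),(265,120)))
for n,(a,b) in near.items():
    ms=pick(n,S_,np.array(a));mt=pick(n,T_,np.array(b)); z=.025 if n=="plate" else 0
    g=ray(b,T_,z+.015); 
    A0={"plate":np.pi/2*0,"packer":.4}.get(n,0); fr="xy" if n in("foot","weight","leg","jar","cup") else "xya"
    V=[v for v in((S_,ms),(T_,mt)) if v[1] is not None]
    print(n,[int(m.sum()) for _,m in V])
    for lab,vv,f in([(("S","T")[i],[v],fr) for i,v in enumerate(V)] if len(V)==2 else [])+[("both",V,fr),("bothz",V,fr+"z")]:
        x,e=fit(n,vv,[g[0],g[1],z,A0],f); print("  ",lab,np.round(x[:3]*1000,1),round(np.degrees(x[3]),1),round(float(e),3))
E
python3 m1.py
```

```text
plate [985, 1198]
   S [ 530.3 -151.2   25. ] -2.2 0.052
   T [ 529.5 -153.5   25. ] -2.0 0.014
   both [ 530.1 -152.6   25. ] -2.3 0.076
   bothz [ 530.  -152.8   25.8] -2.2 0.076
jig [243]
   both [ 541.7 -130.5    0. ] -24.4 3.056
   bothz [ -303.3   258.8 -1296.7] -92.7 0.106
board [1266, 2033]
   S [547.8 163.2   0. ] -5.7 0.01
   T [547.1 161.1   0. ] -5.5 0.004
   both [547.7 161.9   0. ] -5.3 0.019
   bothz [5.476e+02 1.619e+02 5.000e-01] -5.7 0.019
packer [377, 555]
   S [444.8   5.8   0. ] 26.6 0.013
   T [443.9   4.4   0. ] 26.5 0.002
   both [444.3   5.1   0. ] 26.2 0.019
   bothz [4.444e+02 5.100e+00 1.000e-01] 26.8 0.019
foot [778, 463]
   S [ 606.2 -348.9    0. ] 0.0 0.002
   T [ 605.2 -349.5    0. ] 0.0 0.006
   both [ 605.6 -349.1    0. ] 0.0 0.01
   bothz [ 605.4 -349.3   -0.8] 0.0 0.009
weight [352, 537]
   S [462.5 363.5   0. ] 0.0 0.009
   T [460.7 361.8   0. ] 0.0 0.003
   both [461.5 362.7   0. ] 0.0 0.02
   bothz [461.4 363.1  -0.8] 0.0 0.019
leg [460, 371]
   S [594.3 358.7   0. ] 0.0 0.02
   T [594.4 354.5   0. ] 0.0 0.029
   both [595.1 355.8   0. ] 0.0 0.064
   bothz [595.1 356.2  -0.8] 0.0 0.064
jar [762, 540]
   S [ 466.1 -348.8    0. ] 0.0 0.048
   T [ 465.  -348.7    0. ] 0.0 0.027
   both [ 465.5 -348.8    0. ] 0.0 0.076
   bothz [ 465.  -349.1   -2.1] 0.0 0.071
cup [819, 520]
   S [685.1   4.    0. ] 0.0 0.003
   T [682.2   3.1   0. ] 0.0 0.033
   both [683.7   3.6   0. ] 0.0 0.051
   bothz [683.3   4.1  -2.5] 0.0 0.045
```

```bash
cat > plan.py <<'E'
import sys,numpy as np
from scipy.spatial.transform import Rotation as R
from cell import arm
# usage: plan.py x y z psi[deg]  (mm) -> turn first, then shift in tool axes (cm)
s=arm.observe(); x,y,z,psi=map(float,sys.argv[1:5])
Rc=R.from_rotvec(s["ee_rot"]); Rt=R.from_euler("z",psi,degrees=True)*R.from_euler("x",180,degrees=True)
print("t",round(s["clock"],2),"pos",np.round(np.array(s["position"])*1000,1),"w",round(s["width"]*91.8,1),"gf",round(s["gripper_force"],1),"F",np.round(s["force"],1))
print("turn",np.round((Rc.inv()*Rt).as_rotvec(),4),"shift",np.round(Rt.inv().apply(np.array([x,y,z])/10-np.array(s["position"])*100),2))
E
python3 plan.py 530 -152.5 100 -2.1
```

```text
t 2.0 pos [ 161.7 -603.7  202.2] w 92.0 gf 0.0 F [-0.7  0.   0.4]
turn [-0.      0.      0.2984] shift [ 35.15 -46.44  10.22]
```

Call:
carry_out(claw=[9.1, 9.1, 9.1, 9.1, 9.1, 9.1, 9.1, 9.1, 9.1, 9.1, 9.1, 9.1, 9.1, 9.1, 9.1, 9.1, 9.1, 9.1, 9.1, 9.1], delta_pos=[[0, 0, 0], [0, 0, 0], [0, 0, 0], [1, -1.3, 0], [2.3, -3, 0.6], [2.3, -3, 0.6], [2.3, -3, 0.7], [2.3, -3, 0.7], [2.3, -3, 0.7], [2.3, -3, 0.7], [2.3, -3, 0.7], [2.3, -3, 0.7], [2.3, -3, 0.7], [2.3, -3, 0.7], [2.3, -3, 0.7], [2.3, -3, 0.7], [2.3, -3, 0.7], [2.3, -3, 0.7], [1.9, -3.1, 0.7], [0, 0, 0]], angular=[[0, 0, 0.1], [0, 0, 0.1], [0, 0, 0.098], [0, 0, 0], [0, 0, 0], [0, 0, 0], [0, 0, 0], [0, 0, 0], [0, 0, 0], [0, 0, 0], [0, 0, 0], [0, 0, 0], [0, 0, 0], [0, 0, 0], [0, 0, 0], [0, 0, 0], [0, 0, 0], [0, 0, 0], [0, 0, 0], [0, 0, 0]])

```text
clock: 4.0
position: [0.5317, -0.1454, 0.0986]
ee_rot: [-3.138, 0.039, -0.001]
force: [-0.8, 0.4, -0.2]
width: 0.991
gripper_force: 0.0
```

```bash
python3 plan.py 530 -152.5 28 -2.1
```

```text
t 4.0 pos [ 531.7 -145.4   98.6] w 91.0 gf 0.0 F [-0.8  0.4 -0.2]
turn [-0.0034 -0.0008  0.0117] shift [-0.15  0.71  7.06]
```

Call:
carry_out(claw=[9.1, 9.1, 9.1], delta_pos=[[-0.15, 0.7, 0], [0, 0, 0], [0, 0, 0]], angular=[[-0.003, -0.001, 0.012], [0, 0, 0], [0, 0, 0]])

```text
clock: 4.3
position: [0.5268, -0.1613, 0.0995]
ee_rot: [3.137, -0.079, -0.002]
force: [-0.3, -0.6, 0.0]
width: 0.99
gripper_force: 0.0
```

```bash
python3 plan.py 530 -152.5 28 -2.1;  python3 - <<'E'
from fit import *
p=arm.get_image("top"); s=arm.get_image("scene")
cv2.imwrite("pics/a.png",np.hstack([cv2.resize(p["frame"][110:240,250:400],None,fx=2.6,fy=2.6),cv2.resize(s["frame"][170:300,150:300],None,fx=2.6,fy=2.6)])[:,:,::-1])
E
```

```text
t 4.3 pos [ 526.8 -161.3   99.5] w 90.9 gf 0.0 F [-0.3 -0.6  0. ]
turn [ 0.0037  0.001  -0.0136] shift [ 0.29 -0.89  7.15]
```

View pics/a.png

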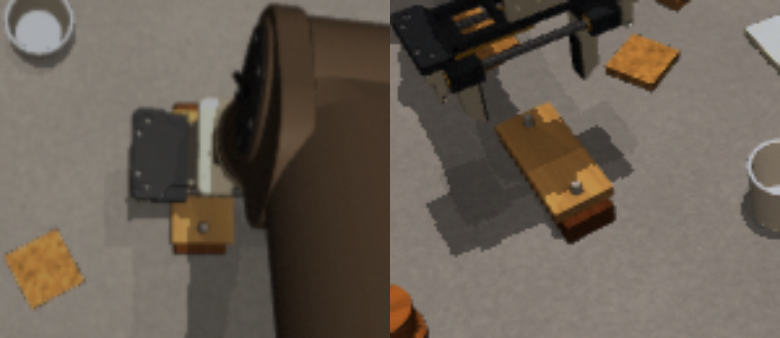

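The gripper is above the plate. The earlier offset was only lag at the end of the move, so I undo that correction and let it settle.

Call:
carry_out(claw=[9.1, 9.1, 9.1, 9.1, 9.1], delta_pos=[[0.2, -0.8, 0], [0, 0, 0], [0, 0, 0], [0, 0, 0], [0, 0, 0]], angular=[[0.003, 0.001, -0.013], [0, 0, 0], [0, 0, 0], [0, 0, 0], [0, 0, 0]])

```text
clock: 4.9
position: [0.5299, -0.1519, 0.0992]
ee_rot: [3.141, -0.056, -0.0]
force: [0.4, -0.1, 1.0]
width: 0.994
gripper_force: 0.0
```

```bash
for i in 1 2 3; do python3 plan.py 530 -152.5 28 -2.1; done
```

```text
t 4.9 pos [ 529.9 -151.9   99.2] w 91.3 gf 0.0 F [ 0.4 -0.1  1. ]
turn [0.0002 0.0001 0.0013] shift [0.01 0.06 7.12]
t 4.9 pos [ 529.9 -151.9   99.2] w 91.3 gf 0.0 F [ 0.4 -0.1  1. ]
turn [0.0002 0.0001 0.0013] shift [0.01 0.06 7.12]
t 4.9 pos [ 529.9 -151.9   99.2] w 91.3 gf 0.0 F [ 0.4 -0.1  1. ]
turn [0.0002 0.0001 0.0013] shift [0.01 0.06 7.12]
```

Settled. I go down until the fingertips are about 3 mm above the plate's underside, then close gently.

Call:
carry_out(claw=[9.1, 9.1, 9.1, 9.1, 9.1, 9.1, 9.1, 6.8, 5.5, 5.5, 5.5, 5.5, 5.5, 5.5, 5.5, 5.5], delta_pos=[[0, 0, 1.2], [0, 0, 1.5], [0, 0, 1.5], [0, 0, 1.5], [0, 0, 1.0], [0, 0, 0.4], [0, 0, 0], [0, 0, 0], [0, 0, 0], [0, 0, 0], [0, 0, 0], [0, 0, 0], [0, 0, 0], [0, 0, 0], [0, 0, 0], [0, 0, 0]], angular=[[0, 0, 0], [0, 0, 0], [0, 0, 0], [0, 0, 0], [0, 0, 0], [0, 0, 0], [0, 0, 0], [0, 0, 0], [0, 0, 0], [0, 0, 0], [0, 0, 0], [0, 0, 0], [0, 0, 0], [0, 0, 0], [0, 0, 0], [0, 0, 0]], force=12)

```text
clock: 6.5
position: [0.53, -0.1518, 0.0282]
ee_rot: [3.141, -0.055, -0.0]
force: [0.4, -0.2, 1.1]
width: 0.599
gripper_force: 0.0
```

```bash
python3 plan.py 530 -152.5 28 -2.1
```

```text
t 6.5 pos [ 530.  -151.8   28.2] w 55.0 gf 0.0 F [ 0.4 -0.2  1.1]
turn [0.     0.0001 0.0014] shift [0.01 0.07 0.02]
```

```bash
python3 - <<'E'
from fit import *
s=arm.get_image("scene")
cv2.imwrite("pics/b.png",cv2.resize(s["frame"][160:280,150:300],None,fx=5,fy=5,interpolation=cv2.INTER_CUBIC)[:,:,::-1])
E
```

```text
(no output)
```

View pics/b.png

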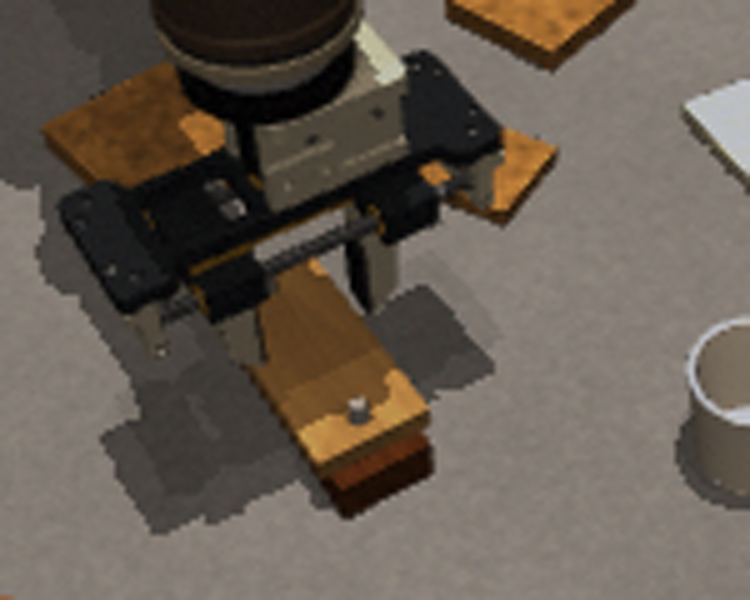

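The fingers straddle the plate at a 55 mm reading with no contact. The pads probably sit higher than the tips, so I close a little further to find out.

Call:
carry_out(claw=[5.2, 4.9, 4.6, 4.6, 4.6], delta_pos=[[0, 0, 0], [0, 0, 0], [0, 0, 0], [0, 0, 0], [0, 0, 0]], angular=[[0, 0, 0], [0, 0, 0], [0, 0, 0], [0, 0, 0], [0, 0, 0]], force=10)

```text
clock: 7.05
position: [0.53, -0.1518, 0.0282]
ee_rot: [3.141, -0.055, -0.0]
force: [-0.8, -0.5, 0.1]
width: 0.501
gripper_force: 0.0
```

```bash
python3 - <<'E'
from fit import *
s=arm.get_image("scene")
cv2.imwrite("pics/c.png",cv2.resize(s["frame"][190:270,170:280],None,fx=7,fy=7,interpolation=cv2.INTER_CUBIC)[:,:,::-1])
q=arm.observe();print(np.round(q["position"],4),q["width"]*91.8,q["gripper_force"])
E
```

```text
[ 0.53   -0.1518  0.0282] 46.03537535404715 0.0
```

View pics/c.png

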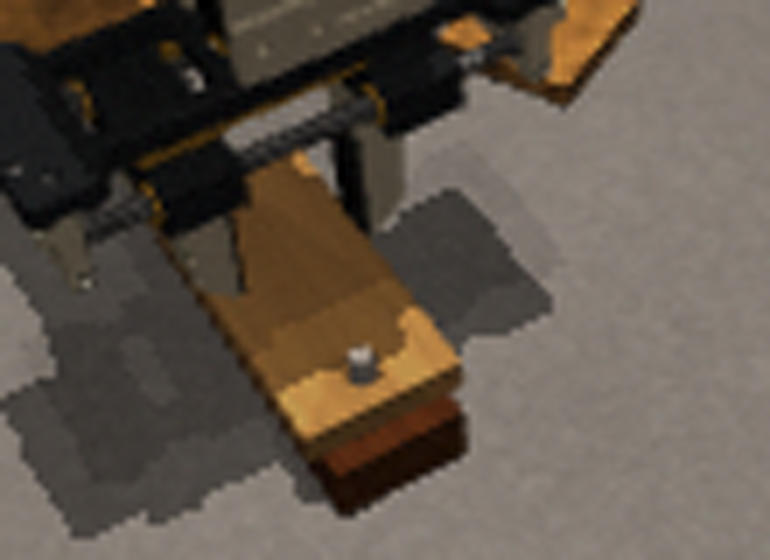

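```bash
python3 - <<'E'
from fit import *
s=arm.get_image("scene")
for z in(.028,.032,.036,.04,.045):
    P=np.array([[.53+a,-.1518+b,z] for b in(-.023,.023) for a in(-.0095,.0095)])
    print(z,np.round((proj(P,s)-[170,190])*7,0).tolist())
E
```

```text
0.028 [[225.0, 303.0], [251.0, 337.0], [338.0, 246.0], [365.0, 279.0]]
0.032 [[224.0, 296.0], [250.0, 330.0], [337.0, 239.0], [364.0, 272.0]]
0.036 [[223.0, 288.0], [248.0, 322.0], [336.0, 231.0], [363.0, 264.0]]
0.04 [[221.0, 281.0], [247.0, 315.0], [335.0, 224.0], [362.0, 257.0]]
0.045 [[219.0, 271.0], [245.0, 306.0], [334.0, 215.0], [361.0, 247.0]]
```

```bash
python3 - <<'E'
from fit import *
s=arm.get_image("scene")
for z in(.098,.105,.11,.115,.12,.125):
    P=np.array([[.5268+a,-.1613+b,z] for b in(-.046,.046) for a in(-.0095,.0095)])
    print(z,np.round(proj(P,s),1).tolist())
E
```

```text
0.098 [[185.4, 219.1], [189.1, 224.1], [219.8, 202.7], [223.8, 207.3]]
0.105 [[184.9, 217.0], [188.6, 222.0], [219.6, 200.7], [223.6, 205.2]]
0.11 [[184.6, 215.5], [188.3, 220.5], [219.4, 199.2], [223.4, 203.8]]
0.115 [[184.3, 214.0], [188.0, 219.1], [219.2, 197.7], [223.2, 202.3]]
0.12 [[183.9, 212.5], [187.6, 217.5], [219.0, 196.2], [223.0, 200.8]]
0.125 [[183.6, 211.0], [187.3, 216.0], [218.8, 194.7], [222.8, 199.3]]
```

The projections put the fingertips about 19 mm above the reported TCP, so they are now just over the plate. I open, go down to TCP z = 16 mm and close again.

Call:
carry_out(claw=[6.5, 7.5, 8.2, 8.2, 8.2, 8.2, 8.2, 8.2, 7, 6, 5.5, 5.5, 5.5, 5.5, 5.5], delta_pos=[[0, 0, 0], [0, 0, 0], [0, 0, 0], [0, 0, 0], [0, 0, 0.6], [0, 0, 0.6], [0, 0, 0], [0, 0, 0], [0, 0, 0], [0, 0, 0], [0, 0, 0], [0, 0, 0], [0, 0, 0], [0, 0, 0], [0, 0, 0]], angular=[[0, 0, 0], [0, 0, 0], [0, 0, 0], [0, 0, 0], [0, 0, 0], [0, 0, 0], [0, 0, 0], [0, 0, 0], [0, 0, 0], [0, 0, 0], [0, 0, 0], [0, 0, 0], [0, 0, 0], [0, 0, 0], [0, 0, 0]], force=10)

```text
clock: 8.7
position: [0.53, -0.1518, 0.0162]
ee_rot: [3.141, -0.055, 0.0]
force: [1.5, -0.1, -1.4]
width: 0.598
gripper_force: 0.0
```

Call:
carry_out(claw=[6.5, 7.5, 8.2, 8.2, 8.2, 8.2, 8.2, 8.2, 7, 6, 5.5, 5.5, 5.5, 5.5, 5.5], delta_pos=[[0, 0, 0], [0, 0, 0], [0, 0, 0], [0, 0, 0], [0, 0, 0.3], [0, 0, 0.3], [0, 0, 0], [0, 0, 0], [0, 0, 0], [0, 0, 0], [0, 0, 0], [0, 0, 0], [0, 0, 0], [0, 0, 0], [0, 0, 0]], angular=[[0, 0, 0], [0, 0, 0], [0, 0, 0], [0, 0, 0], [0, 0, 0], [0, 0, 0], [0, 0, 0], [0, 0, 0], [0, 0, 0], [0, 0, 0], [0, 0, 0], [0, 0, 0], [0, 0, 0], [0, 0, 0], [0, 0, 0]], force=10)

```text
clock: 10.2
position: [0.53, -0.152, 0.0103]
ee_rot: [3.141, -0.056, 0.0]
force: [0.5, -2.0, 0.1]
width: 0.653
gripper_force: 10.0
```

```bash
python3 - <<'E'
from fit import *
s=arm.get_image("scene"); q=arm.observe()
print(np.round(q["position"],4),q["width"]*91.8,q["gripper_force"])
cv2.imwrite("pics/d.png",cv2.resize(s["frame"][190:270,170:280],None,fx=7,fy=7,interpolation=cv2.INTER_CUBIC)[:,:,::-1])
for z in(.01,.02,.03,.036,.04):
    P=np.array([[.53+a,-.1518+b,z] for b in(-.0275,.0275) for a in(-.0095,.0095)])
    print(z,np.round((proj(P,s)-[170,190])*7,0).tolist())
E
```

```text
[ 0.53   -0.152   0.0103] 59.808372731549454 10.000104904174805
0.01 [[221.0, 341.0], [246.0, 375.0], [354.0, 274.0], [380.0, 306.0]]
0.02 [[217.0, 323.0], [242.0, 357.0], [351.0, 255.0], [378.0, 288.0]]
0.03 [[213.0, 305.0], [239.0, 339.0], [349.0, 237.0], [375.0, 270.0]]
0.036 [[211.0, 294.0], [237.0, 328.0], [347.0, 226.0], [374.0, 259.0]]
0.04 [[210.0, 286.0], [236.0, 321.0], [346.0, 219.0], [373.0, 251.0]]
```

View pics/d.png

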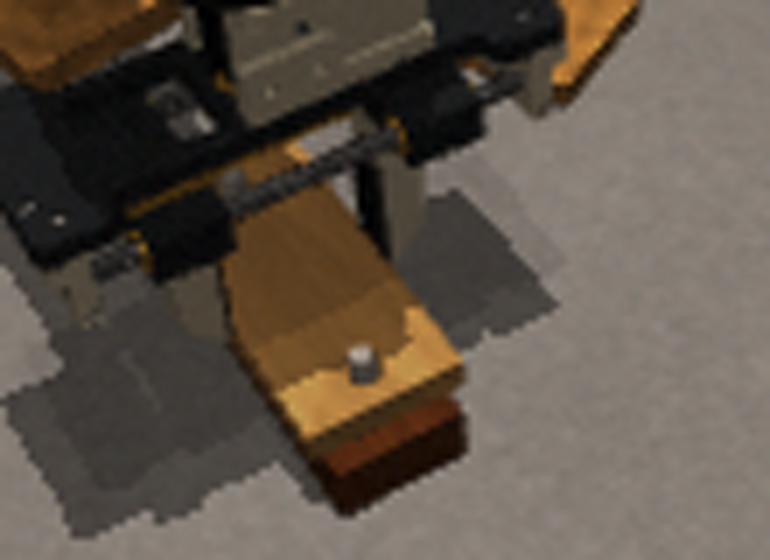

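Contact: 59.8 mm opening at 10 N. The tips are about 21 mm behind the reported TCP, so I reopen, go 5 mm lower for more overlap (tips still above the plate's underside) and grip.

Call:
carry_out(claw=[6.5, 7.2, 7.2, 7.2, 7.2, 7.2, 6.5, 5.5, 5.5, 5.5, 5.5, 5.5], delta_pos=[[0, 0, 0], [0, 0, 0], [0, 0, 0], [0, 0, 0.3], [0, 0, 0.2], [0, 0, 0], [0, 0, 0], [0, 0, 0], [0, 0, 0], [0, 0, 0], [0, 0, 0], [0, 0, 0]], angular=[[0, 0, 0], [0, 0, 0], [0, 0, 0], [0, 0, 0], [0, 0, 0], [0, 0, 0], [0, 0, 0], [0, 0, 0], [0, 0, 0], [0, 0, 0], [0, 0, 0], [0, 0, 0]], force=20)

```text
clock: 11.45
position: [0.53, -0.152, 0.0052]
ee_rot: [3.141, -0.056, 0.0]
force: [-1.1, -1.7, -0.4]
width: 0.652
gripper_force: 20.0
```

Call:
carry_out(claw=[5.5, 5.5, 5.5, 5.5, 5.5, 5.5, 5.5, 5.5, 5.5, 5.5, 5.5, 5.5], delta_pos=[[0, 0, -0.2], [0, 0, -0.4], [0, 0, -0.5], [0, 0, -0.5], [0, 0, -0.6], [0, 0, -0.8], [0, 0, -1.0], [0, 0, -1.5], [0, 0, -1.5], [0, 0, -1], [0, 0, 0], [0, 0, 0]], angular=[[0, 0, 0], [0, 0, 0], [0, 0, 0], [0, 0, 0], [0, 0, 0], [0, 0, 0], [0, 0, 0], [0, 0, 0], [0, 0, 0], [0, 0, 0], [0, 0, 0], [0, 0, 0]])

```text
clock: 12.65
position: [0.53, -0.1517, 0.0852]
ee_rot: [3.141, -0.055, 0.0]
force: [0.6, 0.0, -1.2]
width: 0.647
gripper_force: 20.0
```

```bash
python3 plan.py 547.5 162 85 -5.6; python3 - <<'E'
from fit import *
s=arm.get_image("scene"); t=arm.get_image("top")
V=[(p,arm.trace("plate",p)) for p in(s,t)]
for p,L in V: print([(round(d["conf"],2),np.round(np.array(d["centre"])*[W,H]),int(d["region"].sum())) for d in L])
cv2.imwrite("pics/e.png",cv2.resize(s["frame"][130:280,150:300],None,fx=4,fy=4,interpolation=cv2.INTER_CUBIC)[:,:,::-1])
E
```

```text
t 12.65 pos [ 530.  -151.7   85.2] w 59.4 gf 20.0 F [ 0.6  0.  -1.2]
turn [ 0.     -0.0002  0.0626] shift [-1.320e+00 -3.139e+01  2.000e-02]
[(0.91, array([213., 212.]), 904)]
[(0.92, array([332., 191.]), 373)]
```

View pics/e.png

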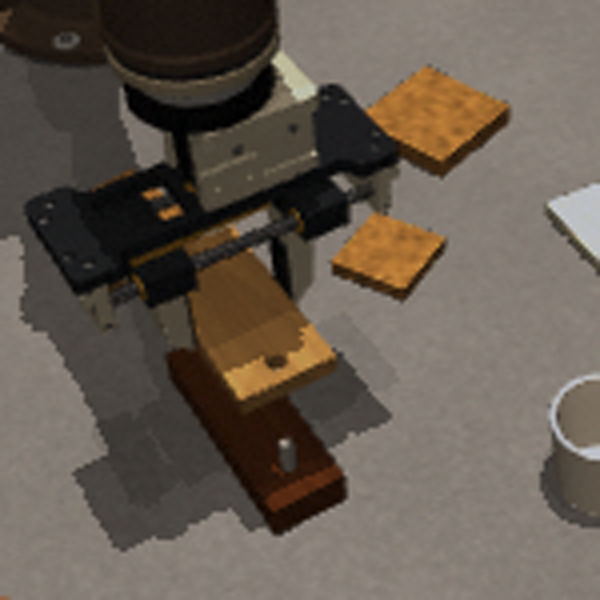

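The plate is off its dowels and level. I carry it to the board.

Call:
carry_out(claw=[5.5, 5.5, 5.5, 5.5, 5.5, 5.5, 5.5, 5.5, 5.5, 5.5, 5.5, 5.5, 5.5, 5.5, 5.5, 5.5, 5.5, 5.5, 5.5, 5.5], delta_pos=[[0, 0, 0], [0, 0, 0], [-0.1, -1.4, 0], [-0.1, -2.3, 0], [-0.1, -2.5, 0], [-0.1, -2.5, 0], [-0.1, -2.5, 0], [-0.1, -2.5, 0], [-0.1, -2.5, 0], [-0.1, -2.5, 0], [-0.1, -2.5, 0], [-0.1, -2.5, 0], [-0.1, -2.5, 0], [-0.1, -2.5, 0], [-0.1, -2, 0], [0, -1.2, 0], [0, 0, 0], [0, 0, 0], [0, 0, 0], [0, 0, 0]], angular=[[0, 0, 0.031], [0, 0, 0.031], [0, 0, 0], [0, 0, 0], [0, 0, 0], [0, 0, 0], [0, 0, 0], [0, 0, 0], [0, 0, 0], [0, 0, 0], [0, 0, 0], [0, 0, 0], [0, 0, 0], [0, 0, 0], [0, 0, 0], [0, 0, 0], [0, 0, 0], [0, 0, 0], [0, 0, 0], [0, 0, 0]])

```text
clock: 14.85
position: [0.5481, 0.1656, 0.0852]
ee_rot: [3.137, -0.156, -0.0]
force: [-0.4, -0.2, -1.3]
width: 0.652
gripper_force: 20.0
```

```bash
python3 plan.py 547.5 162 -7 -5.6
```

```text
t 14.85 pos [548.1 165.6  85.2] w 59.8 gf 20.0 F [-0.4 -0.2 -1.3]
turn [ 0.0006  0.     -0.0014] shift [-0.03  0.36  9.22]
```

Call:
carry_out(claw=[5.5, 5.5, 5.5, 5.5, 5.5, 5.5, 5.5, 5.5, 5.5, 5.5, 5.5, 5.5, 5.5], delta_pos=[[0, 0.35, 0], [0, 0, 0.5], [0, 0, 1.2], [0, 0, 1.5], [0, 0, 1.5], [0, 0, 1.5], [0, 0, 1.2], [0, 0, 1], [0, 0, 0.5], [0, 0, 0.1], [0, 0, 0], [0, 0, 0], [0, 0, 0]], angular=[[0, 0, 0], [0, 0, 0], [0, 0, 0], [0, 0, 0], [0, 0, 0], [0, 0, 0], [0, 0, 0], [0, 0, 0], [0, 0, 0], [0, 0, 0], [0, 0, 0], [0, 0, 0], [0, 0, 0]])

```text
clock: 16.15
position: [0.5481, 0.1636, -0.0043]
ee_rot: [-3.138, 0.153, -0.001]
force: [-0.2, -0.6, -1.1]
width: 0.646
gripper_force: 20.0
```

```bash
python3 plan.py 547.5 162 -8 -5.6
```

```text
t 16.15 pos [548.1 163.6  -4.3] w 59.3 gf 20.0 F [-0.2 -0.6 -1.1]
turn [-0.0004 -0.0009  0.0004] shift [-0.04  0.16  0.37]
```

Call:
carry_out(claw=[5.5, 5.5, 5.5, 5.5, 5.5, 5.5], delta_pos=[[0, 0.15, 0.1], [0, 0, 0.1], [0, 0, 0.05], [0, 0, 0], [0, 0, 0], [0, 0, 0]], angular=[[0, 0, 0], [0, 0, 0], [0, 0, 0], [0, 0, 0], [0, 0, 0], [0, 0, 0]])

```text
clock: 16.75
position: [0.5476, 0.162, -0.0073]
ee_rot: [3.138, -0.153, 0.0]
force: [-0.3, 0.0, -0.7]
width: 0.649
gripper_force: 20.0
```

```bash
python3 plan.py 547.5 162 -8 -5.6
```

```text
t 16.75 pos [547.6 162.   -7.3] w 59.5 gf 20.0 F [-0.3  0.  -0.7]
turn [ 0.     -0.      0.0005] shift [-0.01  0.    0.07]
```

Call:
carry_out(claw=[5.5, 5.5, 6.2, 7, 8, 8.5, 8.5, 8.5, 8.5, 8.5, 8.5, 8.5, 8.5, 8.5, 8.5, 8.5], delta_pos=[[0, 0, 0.05], [0, 0, 0], [0, 0, 0], [0, 0, 0], [0, 0, 0], [0, 0, 0], [0, 0, -0.5], [0, 0, -1], [0, 0, -2], [0, 0, -2.5], [0, 0, -2.5], [0, 0, -2.5], [0, 0, -2], [0, 0, -1], [0, 0, 0], [0, 0, 0]], angular=[[0, 0, 0], [0, 0, 0], [0, 0, 0], [0, 0, 0], [0, 0, 0], [0, 0, 0], [0, 0, 0], [0, 0, 0], [0, 0, 0], [0, 0, 0], [0, 0, 0], [0, 0, 0], [0, 0, 0], [0, 0, 0], [0, 0, 0], [0, 0, 0]])

```text
clock: 18.35
position: [0.5472, 0.1618, 0.1317]
ee_rot: [3.138, -0.153, -0.001]
force: [-0.4, -1.1, -0.1]
width: 0.924
gripper_force: 0.0
```

```bash
python3 plan.py 605.7 -349.2 133 0
```

```text
t 18.35 pos [547.2 161.8 131.7] w 84.8 gf 0.0 F [-0.4 -1.1 -0.1]
turn [ 0.0003  0.0005 -0.0973] shift [ 5.85 51.1  -0.13]
```

Call:
carry_out(claw=[9, 9, 9, 9, 9, 9, 9, 9, 9, 9, 9, 9, 9, 9, 9, 9, 9, 9, 9, 9], delta_pos=[[0.3, 1.5, 0], [0.7, 3, 0], [0.7, 3.3, 0], [0.7, 3.3, 0], [0.7, 3.3, 0], [0.7, 3.3, 0], [0.7, 3.3, 0], [0.7, 3.3, 0], [0.7, 3.3, 0], [0.7, 3.3, 0], [0.7, 3.3, 0], [0.7, 3.3, 0], [0.7, 3.3, 0], [0.7, 3.3, 0], [0.7, 3.3, 0], [0.4, 2, 0], [0.3, 0.9, 0], [0, 0, 0], [0, 0, 0], [0, 0, 0]], angular=[[0, 0, 0], [0, 0, 0], [0, 0, 0], [0, 0, 0], [0, 0, 0], [0, 0, 0], [0, 0, 0], [0, 0, 0], [0, 0, 0], [0, 0, 0], [0, 0, 0], [0, 0, 0], [0, 0, 0], [0, 0, 0], [0, 0, 0], [0, 0, 0], [0, 0, 0], [0, 0, 0], [0, 0, 0], [0, 0, 0]])

```text
clock: 20.35
position: [0.6064, -0.3472, 0.1321]
ee_rot: [-3.137, 0.149, 0.0]
force: [-0.4, 0.3, 0.2]
width: 0.976
gripper_force: 0.0
```

```bash
python3 plan.py 605.7 -349.2 16 -5.6; python3 - <<'E'
from fit import *
s=arm.get_image("scene"); t=arm.get_image("top")
V=[]
for p,a,b in((s,(313,193),(313,190)),(t,(206,175),(206,175))):
  m=pick("plate",p,np.array(b)); V.append((p,m)); print(m.sum())
for v in(V[:1],V[1:],V):
  x,e=fit("plate",v,[.5475,.162,.012,-.1],"xya"); print(np.round(x[:3]*1000,1),np.round(np.degrees(x[3]),1),e)
for n,p,b in(("foot",s,(150,295)),("foot",t,(402,148))):
  m=pick(n,p,np.array(b)); 
  if m is not None: x,e=fit(n,[(p,m)],[.6057,-.3492,0,0],"xy"); print(n,np.round(x*1000,1),e)
cv2.imwrite("pics/f.png",np.hstack([cv2.resize(t["frame"][140:215,170:245],(400,400),interpolation=cv2.INTER_CUBIC),cv2.resize(s["frame"][155:230,275:350],(400,400),interpolation=cv2.INTER_CUBIC)])[:,:,::-1])
E
```

```text
t 20.35 pos [ 606.4 -347.2  132.1] w 89.6 gf 0.0 F [-0.4  0.3  0.2]
turn [-0.0011  0.0003  0.0026] shift [-0.05  0.21 11.61]
821Traceback (most recent call last):
  File "<stdin>", line 5, in <module>
AttributeError: 'NoneType' object has no attribute 'sum'
```

```bash
python3 - <<'E'
from fit import *
s=arm.get_image("scene"); t=arm.get_image("top")
for p in(s,t):
  for L in("plate","board"):
    for d in arm.trace(L,p): print(L,round(d["conf"],2),np.round(np.array(d["centre"])*[W,H]),d["region"].sum())
  m=pick("plate",p,np.array((313,190) if p is s else (206,175)))
  if m is not None: x,e=fit("plate",[(p,m)],[.5475,.162,.012,-.1],"xya"); print(np.round(x[:3]*1000,1),np.round(np.degrees(x[3]),1),e)
  m=pick("foot",p,np.array((150,295) if p is s else (402,148)))
  if m is not None: x,e=fit("foot",[(p,m)],[.6057,-.3492,0,0],"xy"); print("foot",np.round(x*1000,1),e)
cv2.imwrite("pics/f.png",np.hstack([cv2.resize(t["frame"][140:215,170:245],(400,400),interpolation=cv2.INTER_CUBIC),cv2.resize(s["frame"][155:230,275:350],(400,400),interpolation=cv2.INTER_CUBIC)])[:,:,::-1])
E
```

```text
plate 0.42 [345. 147.] 364
board 0.83 [313. 204.] 540
board 0.72 [313. 187.] 856
board 0.2 [374. 165.] 489
foot [ 606.2 -349.3    0.     0. ] 0.002392258495092392
plate 0.92 [205. 174.] 1084
board 0.96 [216. 175.] 766
board 0.59 [130. 158.] 401
[548.  162.7  12. ] -4.1 0.03483457490801811
foot [ 596.8 -347.5    0.     0. ] 0.3900781273841858
```

View pics/f.png

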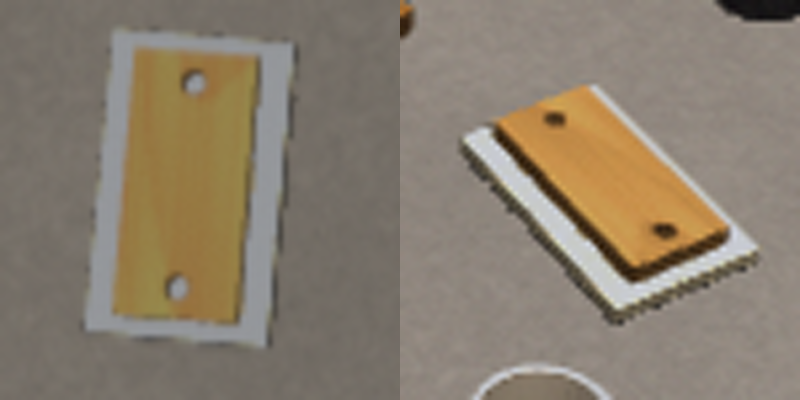

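The plate lies flat and central on the board in both views: the side margins in the top crop, 22 and 32 px, come out even once parallax is removed. Next I grip the foot by its collar.

Call:
carry_out(claw=[9, 9, 9, 9, 9, 9, 9, 9, 9, 8, 7, 6, 5, 4.3, 4.3, 4.3, 4.3, 4.3, 4.3], delta_pos=[[-0.05, 0.2, 1], [0, 0, 2], [0, 0, 2], [0, 0, 2], [0, 0, 2], [0, 0, 1.5], [0, 0, 0.9], [0, 0, 0.5], [0, 0, 0], [0, 0, 0], [0, 0, 0], [0, 0, 0], [0, 0, 0], [0, 0, 0], [0, 0, 0], [0, 0, 0], [0, 0, 0], [0, 0, 0], [0, 0, 0]], angular=[[0, 0, 0], [0, 0, 0], [0, 0, 0], [0, 0, 0], [0, 0, 0], [0, 0, 0], [0, 0, 0], [0, 0, 0], [0, 0, 0], [0, 0, 0], [0, 0, 0], [0, 0, 0], [0, 0, 0], [0, 0, 0], [0, 0, 0], [0, 0, 0], [0, 0, 0], [0, 0, 0], [0, 0, 0]], force=20)

```text
clock: 22.95
position: [0.6055, -0.3511, 0.0133]
ee_rot: [3.138, -0.153, 0.0]
force: [-1.5, 0.4, 2.8]
width: 0.517
gripper_force: 20.0
```

```bash
python3 plan.py 547.8 162.3 37 -5.6
```

```text
t 22.95 pos [ 605.5 -351.1   13.3] w 47.4 gf 20.0 F [-1.5  0.4  2.8]
turn [ 0.     -0.0001  0.0005] shift [-10.76 -50.53  -2.37]
```

Call:
carry_out(claw=[4.3, 4.3, 4.3, 4.3, 4.3, 4.3, 4.3, 4.3, 4.3, 4.3, 4.3, 4.3, 4.3, 4.3, 4.3, 4.3, 4.3, 4.3, 4.3, 4.3], delta_pos=[[0, 0, -0.5], [0, 0, -1], [0, 0, -2], [0, 0, -2.5], [0, 0, -2], [-0.7, -3, -1], [-0.7, -3.3, 0], [-0.7, -3.3, 0], [-0.7, -3.3, 0], [-0.7, -3.3, 0], [-0.7, -3.3, 0], [-0.7, -3.3, 0], [-0.7, -3.3, 0], [-0.7, -3.3, 0], [-0.7, -3.3, 0], [-0.7, -3.3, 0], [-0.7, -3.3, 0], [-0.7, -3.3, 0], [-0.7, -3.3, 0], [-0.7, -3.3, 0]], angular=[[0, 0, 0], [0, 0, 0], [0, 0, 0], [0, 0, 0], [0, 0, 0], [0, 0, 0], [0, 0, 0], [0, 0, 0], [0, 0, 0], [0, 0, 0], [0, 0, 0], [0, 0, 0], [0, 0, 0], [0, 0, 0], [0, 0, 0], [0, 0, 0], [0, 0, 0], [0, 0, 0], [0, 0, 0], [0, 0, 0]])

```text
clock: 24.95
position: [0.5488, 0.1501, 0.1041]
ee_rot: [-3.138, 0.153, -0.002]
force: [-0.3, 0.3, -1.0]
width: 0.51
gripper_force: 20.0
```

Call:
carry_out(claw=[4.3, 4.3, 4.3, 4.3, 4.3, 4.3, 4.3], delta_pos=[[-0.3, -1, 0], [0, -0.3, 0], [0, 0, 0], [0, 0, 0], [0, 0, 0], [0, 0, 0], [0, 0, 0]], angular=[[0, 0, 0], [0, 0, 0], [0, 0, 0], [0, 0, 0], [0, 0, 0], [0, 0, 0], [0, 0, 0]])

```text
clock: 25.65
position: [0.5472, 0.1613, 0.1032]
ee_rot: [3.138, -0.154, -0.0]
force: [-0.1, 0.4, -1.1]
width: 0.514
gripper_force: 20.0
```

```bash
python3 plan.py 547.8 162.3 38 -5.6
```

```text
t 25.65 pos [547.2 161.3 103.2] w 47.2 gf 20.0 F [-0.1  0.4 -1.1]
turn [ 0.0002  0.     -0.0005] shift [ 0.05 -0.1   6.52]
```

Call:
carry_out(claw=[4.3, 4.3, 4.3, 4.3, 4.3, 4.3, 4.3, 4.3, 4.3, 4.3], delta_pos=[[0.05, -0.1, 0.5], [0, 0, 1.2], [0, 0, 1.5], [0, 0, 1.5], [0, 0, 1], [0, 0, 0.5], [0, 0, 0.2], [0, 0, 0], [0, 0, 0], [0, 0, 0]], angular=[[0, 0, 0], [0, 0, 0], [0, 0, 0], [0, 0, 0], [0, 0, 0], [0, 0, 0], [0, 0, 0], [0, 0, 0], [0, 0, 0], [0, 0, 0]])

```text
clock: 26.65
position: [0.548, 0.1631, 0.0397]
ee_rot: [-3.137, 0.153, -0.001]
force: [0.3, 0.0, -1.6]
width: 0.511
gripper_force: 20.0
```

```bash
python3 plan.py 547.8 162.3 37.3 -5.6; python3 - <<'E'
from fit import *
s=arm.get_image("scene")
cv2.imwrite("pics/g.png",cv2.resize(s["frame"][120:230,250:370],(654,600),interpolation=cv2.INTER_CUBIC)[:,:,::-1])
m=pick("foot",s,np.array((313,185)))
if m is not None:
  x,e=fit("foot",[(s,m)],[.5478,.162,.0247,0],"xy"); print("foot",np.round(x*1000,1),e)
E
```

```text
t 26.65 pos [548.  163.1  39.7] w 46.9 gf 20.0 F [ 0.3  0.  -1.6]
turn [-0.0004 -0.0009  0.0004] shift [-0.02  0.08  0.24]
foot [549.  167.3  24.7   0. ] 0.0756271705031395
```

View pics/g.png

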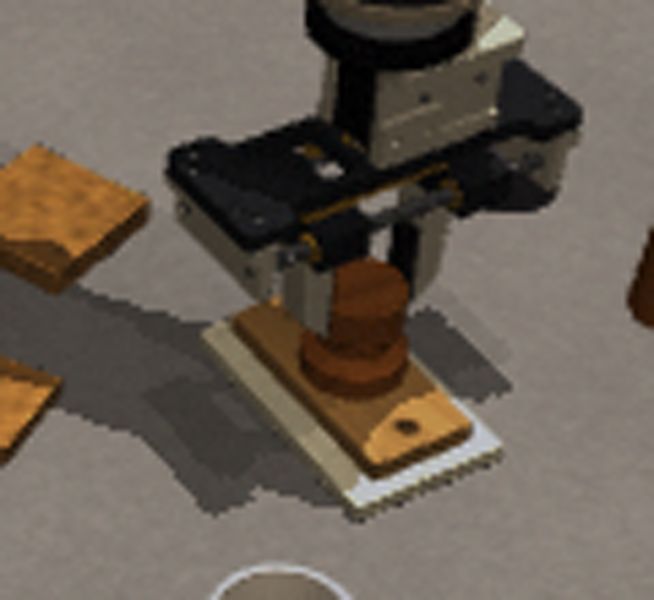

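The foot is upright just above the plate, centred across its width. I lower it and let go.

Call:
carry_out(claw=[4.3, 4.3, 4.3, 4.3, 4.3], delta_pos=[[0, 0.05, 0.1], [0, 0, 0.1], [0, 0, 0.02], [0, 0, 0], [0, 0, 0]], angular=[[0, 0, 0], [0, 0, 0], [0, 0, 0], [0, 0, 0], [0, 0, 0]])

```text
clock: 27.25
position: [0.5477, 0.1624, 0.0372]
ee_rot: [3.138, -0.153, 0.0]
force: [-1.4, -2.3, 5.4]
width: 0.519
gripper_force: 20.0
```

Call:
carry_out(claw=[4.6, 5, 6, 7, 8, 9, 9, 9, 9, 9, 9, 9, 9, 9, 9], delta_pos=[[0, 0, 0], [0, 0, 0], [0, 0, 0], [0, 0, 0], [0, 0, 0], [0, 0, 0], [0, 0, -0.5], [0, 0, -1], [0, 0, -2], [0, 0, -2.5], [0, 0, -2.5], [0, 0, -2], [0, 0, -1], [0, 0, 0], [0, 0, 0]], angular=[[0, 0, 0], [0, 0, 0], [0, 0, 0], [0, 0, 0], [0, 0, 0], [0, 0, 0], [0, 0, 0], [0, 0, 0], [0, 0, 0], [0, 0, 0], [0, 0, 0], [0, 0, 0], [0, 0, 0], [0, 0, 0], [0, 0, 0]])

```text
clock: 28.75
position: [0.5472, 0.1623, 0.1515]
ee_rot: [3.138, -0.153, -0.001]
force: [0.5, 0.6, 0.6]
width: 0.982
gripper_force: 0.0
```

```bash
python3 plan.py 444.4 5.1 100 26.5
```

```text
t 28.75 pos [547.2 162.3 151.5] w 90.2 gf 0.0 F [0.5 0.6 0.6]
turn [ 2.000e-04  6.000e-04 -5.598e-01] shift [-16.22   9.48   5.15]
```

```bash
python3 - <<'E'
from fit import *
t=arm.get_image("top");s=arm.get_image("scene")
for d in arm.trace("packer",t):
    m=d["region"]; c,sz,a=cv2.minAreaRect(np.argwhere(m)[:,::-1].astype(np.float32)); q=cv2.boxPoints((c,sz,a))
    print(round(d["conf"],2),[np.round(ray(x,t,.012)[:2]*1000).tolist() for x in q],np.round(ray(c,t,.012)*1000,1),m.sum())
for L in(((s,(247,193)),),((t,(267,213)),)):
    V=[(p,pick("packer",p,np.array(b))) for p,b in L]; x,e=fit("packer",V,[.4444,.0051,0,.46]); print(np.round(x[:3]*1000,1),np.degrees(x[3]))
for p,b in((s,(313,180)),(t,(203,175))):
    m=pick("foot",p,np.array(b))
    if m is not None: x,e=fit("foot",[(p,m)],[.5478,.162,.024,0],"xy"); print("foot",np.round(x*1000,1),e)
print(np.round(arm.observe()["joints"],2))
E
```

```text
0.94 [[459.0, 45.0], [487.0, -14.0], [430.0, -40.0], [403.0, 18.0]] [444.7   2.2  12. ] 580
0.93 [[348.0, -95.0], [360.0, -183.0], [273.0, -193.0], [261.0, -106.0]] [ 310.4 -144.2   12. ] 1182
[443.9   5.8   0. ] 28.731422753006505
[444.2   2.3   0. ] 27.7030197765494
foot [548.  165.1  24.    0. ] 0.005991083104163408
[-0.3   0.4  -0.11  1.76  0.05  0.98 -2.1 ]
```

Call:
carry_out(claw=[9, 9, 9, 9, 9, 9, 9, 9, 9, 9, 9, 9, 9, 9, 9, 9, 9, 9, 9], delta_pos=[[0, 0, 0], [0, 0, 0], [0, 0, 0], [0, 0, 0], [0, 0, 0], [0, 0, 0], [0, 0, 0], [-1, 0.6, 0], [-2, 1.1, 0], [-2.5, 1.4, 0], [-2.5, 1.4, 0], [-2.5, 1.4, 0.5], [-2.5, 1.4, 1.5], [-2, 1.3, 1.5], [-1.3, 0.8, 1.5], [0, 0, 0.5], [0, 0, 0], [0, 0, 0], [0, 0, 0]], angular=[[0, 0, -0.05], [0, 0, -0.1], [0, 0, -0.12], [0, 0, -0.12], [0, 0, -0.12], [0, 0, -0.059], [0, 0, 0], [0, 0, 0], [0, 0, 0], [0, 0, 0], [0, 0, 0], [0, 0, 0], [0, 0, 0], [0, 0, 0], [0, 0, 0], [0, 0, 0], [0, 0, 0], [0, 0, 0], [0, 0, 0]])

```text
clock: 31.0
position: [0.4461, 0.0055, 0.0976]
ee_rot: [-3.054, -0.735, -0.002]
force: [-0.3, 0.1, 0.1]
width: 0.981
gripper_force: 0.0
```

```bash
python3 plan.py 444.2 4.8 -16 27; python3 - <<'E'
from fit import *
s=arm.get_image("scene");t=arm.get_image("top")
for p,b in((s,(313,180)),(t,(203,175))):
    m=pick("foot",p,np.array(b))
    if m is not None: x,e=fit("foot",[(p,m)],[.5478,.162,.024,0],"xy"); print("foot",np.round(x*1000,1),e)
m=pick("packer",s,np.array((247,193)))
if m is not None: print(np.round(fit("packer",[(s,m)],[.4444,.0051,0,.46])[0],4))
E
```

```text
t 31.0 pos [446.1   5.5  97.6] w 90.0 gf 0.0 F [-0.3  0.1  0.1]
turn [ 0.0003 -0.0015  0.0014] shift [-0.2  -0.02 11.36]
foot [547.6 164.4  24.    0. ] 0.017255187034606934
foot [547.1 162.1  24.    0. ] 0.0169961117208004
[0.4443 0.0059 0.     0.4757]
```

Call:
carry_out(claw=[9, 9, 9, 9, 9, 9, 9, 9, 9, 9, 8, 7, 6, 5, 5, 5, 5, 5, 5], delta_pos=[[-0.15, 0, 1], [0, 0, 2], [0, 0, 2], [0, 0, 2], [0, 0, 2], [0, 0, 1.5], [0, 0, 0.7], [0, 0, 0.3], [0, 0, 0], [0, 0, 0], [0, 0, 0], [0, 0, 0], [0, 0, 0], [0, 0, 0], [0, 0, 0], [0, 0, 0], [0, 0, 0], [0, 0, 0], [0, 0, 0]], angular=[[0, 0, 0], [0, 0, 0], [0, 0, 0], [0, 0, 0], [0, 0, 0], [0, 0, 0], [0, 0, 0], [0, 0, 0], [0, 0, 0], [0, 0, 0], [0, 0, 0], [0, 0, 0], [0, 0, 0], [0, 0, 0], [0, 0, 0], [0, 0, 0], [0, 0, 0], [0, 0, 0], [0, 0, 0]], force=15)

```text
clock: 33.15
position: [0.4438, 0.0039, -0.0179]
ee_rot: [3.055, 0.734, 0.0]
force: [-0.7, -1.0, 5.7]
width: 0.651
gripper_force: 15.0
```

```bash
python3 plan.py 444.4 5 -18 27
```

```text
t 33.15 pos [443.8   3.9 -17.9] w 59.8 gf 15.0 F [-0.7 -1.   5.7]
turn [ 0.0001 -0.0001  0.0004] shift [ 0.1  -0.07  0.01]
```

Call:
carry_out(claw=[5, 5, 5, 5, 5, 5, 5, 5, 5, 5, 5, 5], delta_pos=[[0, 0, -0.5], [0, 0, -1], [0, 0, -1.5], [0, 0, -2], [0, 0, -2], [0, 0, -2], [0, 0, -2], [0, 0, -1], [0, 0, 0], [0, 0, 0], [0, 0, 0], [0, 0, 0]], angular=[[0, 0, 0], [0, 0, 0], [0, 0, 0.05], [0, 0, 0.1], [0, 0, 0.1], [0, 0, 0.1], [0, 0, 0.1], [0, 0, 0.08], [0, 0, 0.04], [0, 0, 0], [0, 0, 0], [0, 0, 0]])

```text
clock: 34.35
position: [0.4435, 0.004, 0.1019]
ee_rot: [-3.138, 0.153, 0.001]
force: [-0.8, -0.7, -0.4]
width: 0.651
gripper_force: 15.0
```

```bash
python3 plan.py 546.6 162.4 102 -5.6;python3 - <<'E'
from fit import *
s=arm.get_image("scene")
cv2.imwrite("pics/h.png",cv2.resize(s["frame"][90:220,190:350],(738,600),interpolation=cv2.INTER_CUBIC)[:,:,::-1])
E
```

```text
t 34.35 pos [443.5   4.  101.9] w 59.8 gf 15.0 F [-0.8 -0.7 -0.4]
turn [0.     0.0005 0.0005] shift [ 8.720e+00 -1.677e+01 -1.000e-02]
```

View pics/h.png

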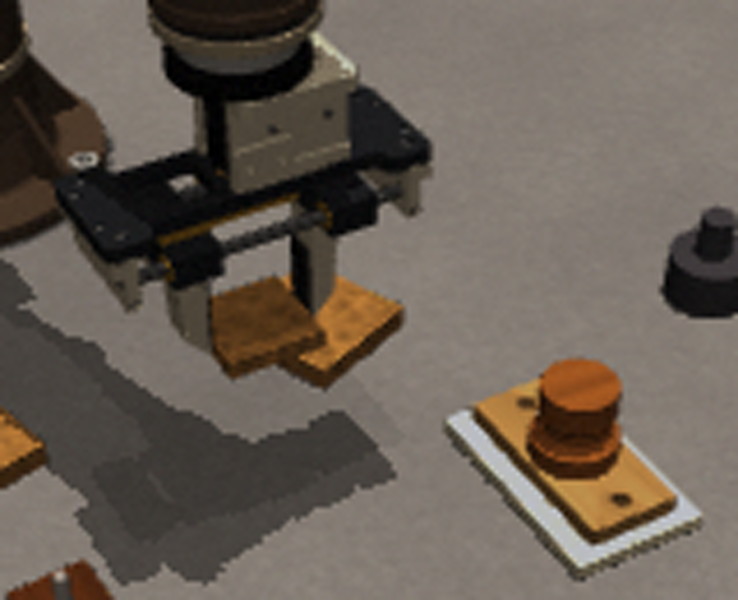

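The packer is held level and the foot stands upright and centred on the plate. I carry the packer over the foot.

Call:
carry_out(claw=[5, 5, 5, 5, 5, 5, 5, 5, 5, 5, 5, 5, 5, 5, 5], delta_pos=[[0.4, -0.8, 0], [0.9, -1.7, 0], [1.3, -2.5, 0], [1.3, -2.5, 0], [1.3, -2.5, 0], [1.3, -2.5, 0], [1.2, -2.3, 0], [0.7, -1.3, 0], [0.3, -0.7, 0.5], [0, 0, 1], [0, 0, 1.2], [0, 0, 1], [0, 0, 0.4], [0, 0, 0], [0, 0, 0]], angular=[[0, 0, 0], [0, 0, 0], [0, 0, 0], [0, 0, 0], [0, 0, 0], [0, 0, 0], [0, 0, 0], [0, 0, 0], [0, 0, 0], [0, 0, 0], [0, 0, 0], [0, 0, 0], [0, 0, 0], [0, 0, 0], [0, 0, 0]])

```text
clock: 35.9
position: [0.5469, 0.1624, 0.0611]
ee_rot: [3.138, -0.155, 0.0]
force: [-0.2, 0.1, -0.1]
width: 0.648
gripper_force: 15.0
```

```bash
python3 plan.py 546.6 162.4 58.1 -5.6
```

```text
t 35.9 pos [546.9 162.4  61.1] w 59.5 gf 15.0 F [-0.2  0.1 -0.1]
turn [ 0.     -0.0001 -0.001 ] shift [-0.03  0.    0.3 ]
```

Call:
carry_out(claw=[5, 5, 5, 5, 5], delta_pos=[[0, 0, 0.1], [0, 0, 0.1], [0, 0, 0.07], [0, 0, 0], [0, 0, 0]], angular=[[0, 0, 0], [0, 0, 0], [0, 0, 0], [0, 0, 0], [0, 0, 0]])

```text
clock: 36.4
position: [0.5469, 0.1627, 0.0584]
ee_rot: [-3.138, 0.154, -0.0]
force: [-0.8, 0.4, -0.8]
width: 0.652
gripper_force: 15.0
```

```bash
python3 plan.py 546.6 162.4 58.1 -5.6
```

```text
t 36.4 pos [546.9 162.7  58.4] w 59.9 gf 15.0 F [-0.8  0.4 -0.8]
turn [-0.     -0.0001 -0.0005] shift [-0.02  0.03  0.03]
```

Call:
carry_out(claw=[5, 5, 6.3, 7, 8, 9, 9, 9, 9, 9, 9, 9, 9, 9, 9], delta_pos=[[0, 0, 0.06], [0, 0, 0], [0, 0, 0], [0, 0, 0], [0, 0, 0], [0, 0, 0], [0, 0, -0.5], [0, 0, -1], [0, 0, -2], [0, 0, -2.5], [0, 0, -2.5], [0, 0, -1.5], [0, 0, -0.5], [0, 0, 0], [0, 0, 0]], angular=[[0, 0, 0], [0, 0, 0], [0, 0, 0], [0, 0, 0], [0, 0, 0], [0, 0, 0], [0, 0, 0], [0, 0, 0], [0, 0, 0], [0, 0, 0], [0, 0, 0], [0, 0, 0], [0, 0, 0], [0, 0, 0], [0, 0, 0]])

```text
clock: 37.9
position: [0.5464, 0.1625, 0.1621]
ee_rot: [3.137, -0.154, -0.001]
force: [0.6, 0.5, -0.7]
width: 0.981
gripper_force: 0.0
```

```bash
python3 plan.py 461.6 362.6 163 10
```

```text
t 37.9 pos [546.4 162.5 162.1] w 90.0 gf 0.0 F [ 0.6  0.5 -0.7]
turn [ 0.0004  0.0009 -0.2728] shift [ -4.87 -21.18  -0.09]
```

Call:
carry_out(claw=[9, 9, 9, 9, 9, 9, 9, 9, 9, 9, 9, 9, 9, 9, 9, 9, 9, 9], delta_pos=[[0, 0, 0], [0, 0, 0], [0, 0, 0], [0, 0, 0], [0, 0, 0], [-0.3, -1.2, 0], [-0.6, -2.5, 0], [-0.7, -3, 0], [-0.7, -3, 0], [-0.7, -3, 0], [-0.7, -3, 0], [-0.6, -2.8, 0], [-0.4, -1.9, 0], [-0.2, -0.8, 0], [0, 0, 0], [0, 0, 0], [0, 0, 0], [0, 0, 0]], angular=[[0, 0, -0.07], [0, 0, -0.1], [0, 0, -0.07], [0, 0, -0.033], [0, 0, 0], [0, 0, 0], [0, 0, 0], [0, 0, 0], [0, 0, 0], [0, 0, 0], [0, 0, 0], [0, 0, 0], [0, 0, 0], [0, 0, 0], [0, 0, 0], [0, 0, 0], [0, 0, 0], [0, 0, 0]])

```text
clock: 39.7
position: [0.4624, 0.3617, 0.1627]
ee_rot: [3.129, 0.271, 0.0]
force: [0.2, -0.7, -0.2]
width: 0.979
gripper_force: 0.0
```

```bash
python3 plan.py 461.6 362.6 22 10; python3 - <<'E'
from fit import *
s=arm.get_image("scene");t=arm.get_image("top")
for p in(s,t):
    for d in arm.trace("packer",p):
        c=np.array(d["centre"])*[W,H]; 
        if np.hypot(*(c-((313,165) if p is s else (202,175))))<25:
            x,e=fit("packer",[(p,d["region"])],[.5475,.1625,.076,-.1]); print("packer",np.round(x*1000,1),e,d["region"].sum())
    m=pick("foot",p,np.array((313,180)if p is s else(203,175)))
    if m is not None: print("foot",m.sum())
    m=pick("weight",p,np.array((344,149) if p is s else (127,210)))
    if m is not None: print("w",m.sum(),np.round(fit("weight",[(p,m)],[.4616,.3626,0,0],"xy")[0],4))
cv2.imwrite("pics/i.png",np.hstack([cv2.resize(t["frame"][140:215,170:245],(400,400),interpolation=cv2.INTER_CUBIC),cv2.resize(s["frame"][140:215,275:350],(400,400),interpolation=cv2.INTER_CUBIC)])[:,:,::-1])
E
```

```text
t 39.7 pos [462.4 361.7 162.7] w 89.9 gf 0.0 F [ 0.2 -0.7 -0.2]
turn [ 0.0005 -0.0002 -0.0018] shift [-0.06 -0.1  14.07]
packer [548.1 164.2  76.  -80. ] 0.007840518839657307 408
foot 216
w 365 [0.4614 0.3641 0.     0.    ]
packer [ 546.5  162.6   76.  -111.1] 0.012910673394799232 603
w 112 [0.454  0.3504 0.     0.    ]
```

View pics/i.png

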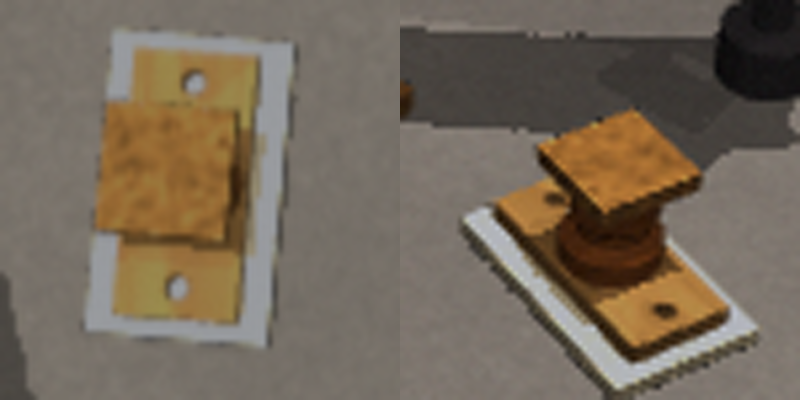

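The packer is centred on the foot in both views and square to the board. Next I grip the weight by its knob.

Call:
carry_out(claw=[8, 7, 6.5, 6.5, 6.5, 6.5, 6.5, 6.5, 6.5, 6.5, 6.5, 6.5, 5, 4, 3, 2, 1.5, 1.5, 1.5, 1.5], delta_pos=[[-0.05, -0.1, 1], [0, 0, 2], [0, 0, 2.5], [0, 0, 2.5], [0, 0, 2.5], [0, 0, 2], [0, 0, 1], [0, 0, 0.6], [0, 0, 0.3], [0, 0, 0], [0, 0, 0], [0, 0, 0], [0, 0, 0], [0, 0, 0], [0, 0, 0], [0, 0, 0], [0, 0, 0], [0, 0, 0], [0, 0, 0], [0, 0, 0]], angular=[[0, 0, 0], [0, 0, 0], [0, 0, 0], [0, 0, 0], [0, 0, 0], [0, 0, 0], [0, 0, 0], [0, 0, 0], [0, 0, 0], [0, 0, 0], [0, 0, 0], [0, 0, 0], [0, 0, 0], [0, 0, 0], [0, 0, 0], [0, 0, 0], [0, 0, 0], [0, 0, 0], [0, 0, 0], [0, 0, 0]], force=45)

```text
clock: 42.1
position: [0.4614, 0.3625, 0.0186]
ee_rot: [3.128, 0.273, -0.0]
force: [-0.1, -5.0, 2.9]
width: 0.252
gripper_force: 45.0
```

```bash
python3 plan.py 461.6 362.8 18 10
```

```text
t 42.1 pos [461.4 362.5  18.6] w 23.1 gf 45.0 F [-0.1 -5.   2.9]
turn [ 0.0017  0.0004 -0.0006] shift [ 0.03 -0.03  0.06]
```

Call:
carry_out(claw=[1.5, 1.5, 1.5, 1.5, 1.5, 1.5, 1.5, 1.5, 1.5, 1.5, 1.5, 1.5], delta_pos=[[0, 0, -0.3], [0, 0, -0.7], [0, 0, -1.2], [0, 0, -1.5], [0, 0, -2], [0, 0, -2], [0, 0, -2], [0, 0, -1.5], [0, 0, -1], [0, 0, 0], [0, 0, 0], [0, 0, 0]], angular=[[0, 0, 0], [0, 0, 0], [0, 0, 0], [0, 0, 0], [0, 0, 0], [0, 0, 0], [0, 0, 0], [0, 0, 0], [0, 0, 0], [0, 0, 0], [0, 0, 0], [0, 0, 0]])

```text
clock: 43.3
position: [0.4605, 0.3633, 0.1397]
ee_rot: [3.129, 0.274, -0.002]
force: [-0.4, 0.1, -7.7]
width: 0.25
gripper_force: 44.9
```

```bash
python3 plan.py 547.1 162.6 140 10; python3 - <<'E'
from fit import *
s=arm.get_image("scene")
cv2.imwrite("pics/j.png",cv2.resize(s["frame"][70:200,270:400],(600,600),interpolation=cv2.INTER_CUBIC)[:,:,::-1])
E
```

```text
t 43.3 pos [460.5 363.3 139.7] w 22.9 gf 44.9 F [-0.4  0.1 -7.7]
turn [0.0009 0.0015 0.0002] shift [ 5.05 21.27 -0.03]
```

View pics/j.png

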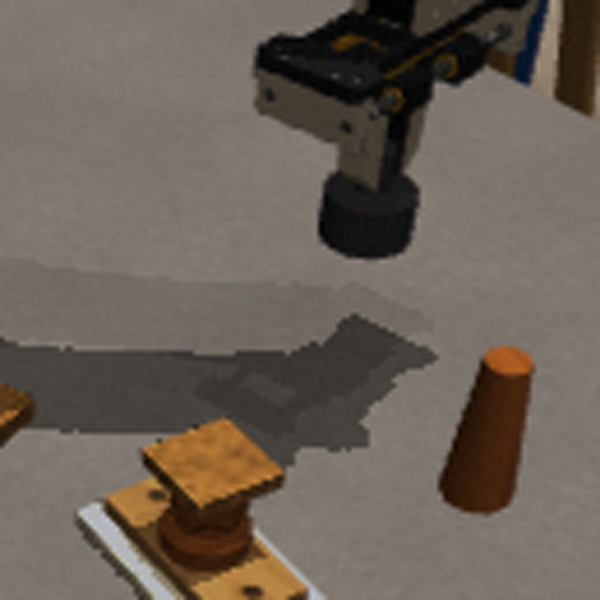

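The weight hangs upright and the wrist reads about 7.7 N. I carry it over the stack.

Call:
carry_out(claw=[1.5, 1.5, 1.5, 1.5, 1.5, 1.5, 1.5, 1.5, 1.5, 1.5, 1.5, 1.5, 1.5, 1.5, 1.5, 1.5, 1.5], delta_pos=[[0.2, 0.7, 0], [0.4, 1.5, 0], [0.5, 2.2, 0], [0.6, 2.5, 0], [0.6, 2.5, 0], [0.6, 2.5, 0], [0.6, 2.5, 0], [0.5, 2.3, 0], [0.5, 2, 0], [0.3, 1.4, 0], [0.2, 0.8, 0], [0, 0.3, 0], [0, 0, 0], [0, 0, 0], [0, 0, 0], [0, 0, 0], [0, 0, 0]], angular=[[0.001, 0.001, 0], [0, 0, 0], [0, 0, 0], [0, 0, 0], [0, 0, 0], [0, 0, 0], [0, 0, 0], [0, 0, 0], [0, 0, 0], [0, 0, 0], [0, 0, 0], [0, 0, 0], [0, 0, 0], [0, 0, 0], [0, 0, 0], [0, 0, 0], [0, 0, 0]])

```text
clock: 45.05
position: [0.547, 0.1642, 0.1405]
ee_rot: [-3.128, -0.275, -0.001]
force: [0.1, -0.3, -6.3]
width: 0.255
gripper_force: 44.9
```

```bash
python3 plan.py 547.1 162.6 110 10; python3 - <<'E'
from fit import *
s=arm.get_image("scene");q=arm.observe()["position"]
L=arm.trace("weight",s)
for d in L[:2]:
    print(round(d["conf"],2),np.array(d["centre"])*[W,H],d["region"].sum())
    M["weight"]=M["weight"][:1]; x,e=fit("weight",[(s,d["region"])],[q[0],q[1],q[2]-.0186,0],"xy"); print(np.round(x*1000,1),e)
E
```

```text
t 45.05 pos [547.  164.2 140.5] w 23.4 gf 44.9 F [ 0.1 -0.3 -6.3]
turn [-0.0011 -0.001   0.0009] shift [-0.02  0.16  3.05]
0.83 [322.0992 153.7152] 447
[547.  165.8 121.9   0. ] 0.1025243028998375
```

Call:
carry_out(claw=[1.5, 1.5, 1.5, 1.5, 1.5, 1.5, 1.5, 1.5, 1.5], delta_pos=[[0, 0.15, 0.3], [0, 0, 0.7], [0, 0, 0.9], [0, 0, 0.7], [0, 0, 0.3], [0, 0, 0.1], [0, 0, 0], [0, 0, 0], [0, 0, 0]], angular=[[0, 0, 0], [0, 0, 0], [0, 0, 0], [0, 0, 0], [0, 0, 0], [0, 0, 0], [0, 0, 0], [0, 0, 0], [0, 0, 0]])

```text
clock: 46.05
position: [0.5477, 0.1624, 0.1109]
ee_rot: [-3.128, -0.274, -0.002]
force: [-0.1, 0.4, -5.5]
width: 0.249
gripper_force: 44.9
```

```bash
python3 plan.py 547.1 162.6 106.6 10
```

```text
t 46.05 pos [547.7 162.4 110.9] w 22.8 gf 44.9 F [-0.1  0.4 -5.5]
turn [-0.0011 -0.0016  0.0002] shift [-0.05 -0.03  0.43]
```

Call:
carry_out(claw=[1.5, 1.5, 1.5, 1.5, 1.5, 1.5], delta_pos=[[-0.04, 0, 0.15], [0, 0, 0.15], [0, 0, 0.08], [0, 0, 0], [0, 0, 0], [0, 0, 0]], angular=[[-0.001, -0.001, 0], [0, 0, 0], [0, 0, 0], [0, 0, 0], [0, 0, 0], [0, 0, 0]])

```text
clock: 46.65
position: [0.547, 0.1622, 0.1067]
ee_rot: [3.13, 0.274, -0.0]
force: [-0.5, -0.3, -6.9]
width: 0.248
gripper_force: 44.9
```

```bash
python3 plan.py 547.1 162.6 106.6 10
```

```text
t 46.65 pos [547.  162.2 106.7] w 22.8 gf 44.9 F [-0.5 -0.3 -6.9]
turn [0.     0.0001 0.0001] shift [ 0.02 -0.04  0.01]
```

Still carrying the full load, so I go down in 0.5 mm steps.

Call:
carry_out(claw=[1.5, 1.5, 1.5, 1.5], delta_pos=[[0, 0, 0.05], [0, 0, 0.03], [0, 0, 0], [0, 0, 0]], angular=[[0, 0, 0], [0, 0, 0], [0, 0, 0], [0, 0, 0]])

```text
clock: 47.05
position: [0.5474, 0.1623, 0.1064]
ee_rot: [-3.129, -0.274, -0.001]
force: [-1.4, -0.8, 2.9]
width: 0.249
gripper_force: 45.0
```

The weight is resting on the packer. I release it and go straight up.

Call:
carry_out(claw=[2.4, 2.8, 3.5, 4.5, 5.5, 6, 6, 6, 6, 6, 6, 6, 6, 6], delta_pos=[[0, 0, 0], [0, 0, 0], [0, 0, 0], [0, 0, 0], [0, 0, 0], [0, 0, 0], [0, 0, -0.5], [0, 0, -1], [0, 0, -2], [0, 0, -2], [0, 0, -2], [0, 0, -1], [0, 0, 0], [0, 0, 0]], angular=[[0, 0, 0], [0, 0, 0], [0, 0, 0], [0, 0, 0], [0, 0, 0], [0, 0, 0], [0, 0, 0], [0, 0, 0], [0, 0, 0], [0, 0, 0], [0, 0, 0], [0, 0, 0], [0, 0, 0], [0, 0, 0]])

```text
clock: 48.45
position: [0.5468, 0.1621, 0.1906]
ee_rot: [3.129, 0.274, -0.0]
force: [-0.4, 0.4, 0.5]
width: 0.655
gripper_force: 0.0
```

Call:
carry_out(claw=[6, 6, 6, 6, 6, 6, 6, 6, 6, 6], delta_pos=[[0, 1, -1], [0, 2, -1], [0, 3, 0], [0, 3, 0], [0, 3, 0], [0, 3, 0], [0, 2, 0], [0, 1, 0], [0, 0, 0], [0, 0, 0]], angular=[[0, 0, 0], [0, 0, 0], [0, 0, 0], [0, 0, 0], [0, 0, 0], [0, 0, 0], [0, 0, 0], [0, 0, 0], [0, 0, 0], [0, 0, 0]])

```text
clock: 49.45
position: [0.578, -0.014, 0.2108]
ee_rot: [-3.129, -0.275, 0.001]
force: [-0.4, 0.8, 0.1]
width: 0.655
gripper_force: 0.0
```

```bash
python3 - <<'E'
from fit import *
s=arm.get_image("scene");t=arm.get_image("top")
m=pick("weight",s,np.array((315,140))); print(None if m is None else np.round(fit("weight",[(s,m)],[.5472,.1626,.088,0],"xy")[0]*1000,1))
m=pick("weight",t,np.array((201,175))); print(None if m is None else np.round(fit("weight",[(t,m)],[.5472,.1626,.088,0],"xy")[0]*1000,1))
for n,q in dict(leg=((375,163),(127,157)),jar=((125,250),(406,201)),cup=((301,242),(265,120))).items():
    m=pick(n,s,np.array(q[0])); print(n,None if m is None else np.round(fit(n,[(s,m)],list(ray(q[1],t,.02)[:2])+[0,0],"xy")[0]*1000,1))
cv2.imwrite("pics/k.png",np.hstack([cv2.resize(t["frame"][140:215,170:245],(400,400),interpolation=cv2.INTER_CUBIC),cv2.resize(s["frame"][110:230,260:380],(400,400),interpolation=cv2.INTER_CUBIC)])[:,:,::-1])
print(arm.observe()["clock"])
E
```

```text
None
[545.8 161.5  88.    0. ]
leg [594.8 357.1   0.    0. ]
jar [ 466.5 -349.1    0.     0. ]
cup None
49.8
```

View pics/k.png

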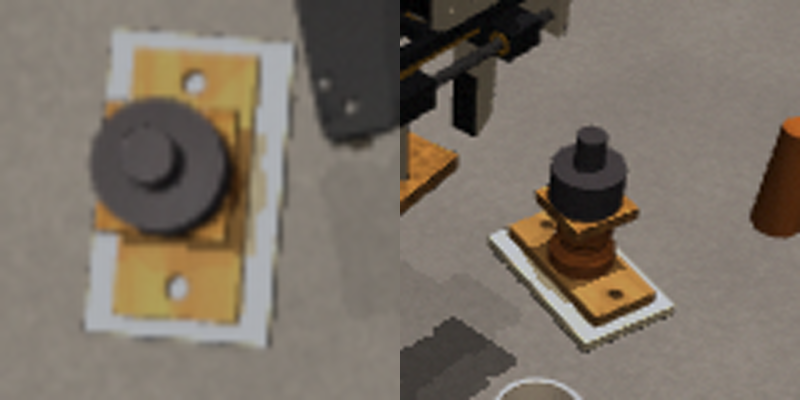

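The weight stands upright on the packer, within about 1.5 mm of centre. The leg and jar have not moved, and nothing came near the cup.

```bash
python3 -c "
from cell import arm
print(arm.sign_off())"
```

```text
the job is handed in; nothing more can be done
None
```

The job is handed in at about 50 s: plate, foot, packer and weight are stacked on the board, each within about 2 mm of centre on the one below, the gripper is clear, and the leg, jar and cup were left alone (the cup was not re-measured).

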